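Snap the cover onto an instrument housing and hold it home

TASK

Pick up the loose off-white cover by its rib, lay it square in the open top of the instrument housing and press it straight down until both spring catches snap over it and the resistance suddenly drops; then keep pressing until it is fully home, level, against its stop. Finish while still holding it pressed down there (it rises on its rubber seal if let go). Press gently: the circuit board's housing must never take more than 45 N, and leave the reel, meter, tray and screwdriver where they are.

Things in the scene. Friction and masses are not known exactly. Their poses are not given: they have to be found in the camera images.
- housing: Open off-white plastic housing, 116 x 80 mm, circuit board inside, fixed on an aluminium jig plate 150 x 104 x 8 mm. Origin: centre of the plate's underside, on the bench; z up; x the long way. Mouth for the cover: side walls' inner faces y = +-34 mm (tops z = 48, flaring out to z = 54), end walls' inner faces x = +-52 mm (tops z = 36). A black spring catch stands at the middle of each end.
- housing_stop (a point): Centre of the housing's mouth at the height of the rigid stop, 36 mm above the housing's origin; the cover's origin is here when fully home. Axes as the housing's. On the way there a rubber seal (free top 40 mm above the housing's origin) gives 4 mm, 2.5 N/mm: 10 N at the stop. Let go, the cover rises under the catches to about 39.5 mm.
- catch_tip (a point): Tip of the far (+x) catch's tooth when sprung in: housing x = 46.5 mm, z = 44 mm (tooth's underside); the other catch is its mirror image at x = -46.5. Above the tooth (z = 46) a slope leads up and outward to x = 53, z = 54. Cover underside at 49: lips touch the slopes; force climbs to 11-16 N near 45, then drops suddenly, the teeth even drawing it down; they are shut over the lips at 40.
- cover: Loose off-white plastic cover 100 x 64 mm, about 90 g, lying right way up. Origin: centre of its underside; z up; x its long way. Plate 86 x 64 x 6 mm, with a lip 4 mm thick, 44 mm wide, at each x end reaching x = +-50 mm. Upright rib on top to grip: 50 mm long in x, 14 mm thick in y, from z = 6 to 40 mm. Fits either way round (half turn), its x along the housing's x.
- cover_grip (a point): Point in the middle of the cover's rib, 28 mm above its underside, on its axis; axes as the cover's.
- catch_near (a joint): Outward travel (m) of the spring catch at the housing's -x end, 30 mm wide in y: 0 = sprung in, about 0.0035 = pushed out by a centred cover's lip; 1.5 N/mm and 2 N preload.
- catch_far (a joint): The same for the catch at the housing's +x end.
- solder_reel: Bystander: reel of solder, 54 mm diameter, 50 mm high, upright on the bench; origin at the centre of its underside.
- multimeter: Bystander: green multimeter 160 x 78 x 42 mm lying flat; origin at the centre of its underside.
- parts_tray: Bystander: clear divided parts tray 120 x 170 x 35 mm; origin at the centre of its underside.
- screwdriver: Bystander: small screwdriver lying on the bench along its own x; origin on its underside near the middle.
There are look-alikes about, which are no part of the job. Leave any red look-alike of the housing alone. Leave any turquoise look-alike of the cover alone.

How it is judged (in metres and radians):
On the way, in this order (a step that is already met when the one before it is completed fails the run):
1. the cover is lifted off the bench (height (world z) of cover above 0.025 m), for 0.1 s.
2. the cover is snapped in: under both catches, square in the housing (z of cover in the frame of housing below 0.0405 m and horizontal distance between cover and housing below 0.004 m and angle between the x axis of cover and the x axis of housing, either way round below 0.08 rad and value of joint each of catch_near, catch_far below 0.0025 m), for 0.1 s.
At the end, for the whole second after the job is handed in: The cover is under both catches (each within 2.5 mm of fully in), centred within 4 mm and 0.08 rad, level within 0.05 rad, its underside no more than 1.8 mm above the rigid stop, not moving, and the robot is still on it (more than 3 N of contact), holding it down against the seal (z of cover in the frame of housing between 0.033 and 0.0378 m and horizontal distance between cover and housing below 0.004 m and angle between the x axis of cover and the x axis of housing, either way round below 0.08 rad and angle between cover's own z axis and vertical below 0.05 rad and value of joint each of catch_near, catch_far below 0.0025 m and contact force between any of the fingers, the arm and cover above 3 N and linear speed of cover below 0.01 m/s); the arm keeps its last pose, push and grip.
It fails at once if more than 45 N between cover and housing (contact force between cover and housing above 45 N).
It fails at once if the robot pushes on the housing with more than 45 N (contact force between any of the fingers, the arm and housing above 45 N).
It fails at once if a bystander is moved more than 30 mm (distance of any of solder_reel, multimeter, parts_tray, screwdriver from where it was at the start of the episode above 0.03 m).
It also fails if it takes over 51 s, if anything falls off the work surface, if the arm or the gripper's body presses on something with over 40 N, if the wrist force passes 120 N, or if a joint passes its speed limit or range.

ROBOT

A 6-joint arm with a two-finger parallel gripper is mounted at the origin on the work surface. World frame = base frame: x ahead of the robot, y to its left, z up, the work surface at z = 0. Lengths are in m, angles in degrees, forces in N, time in s.
With the tool pointing down it reaches from about 0.4 to 0.825 m from the base axis. Payload 7 kg.
Tool frame: the origin (TCP) lies on the centre line of the jaws, within the pads' length; the fingertips stand r.tip_reach ahead of it and the grasp point (between the pads) is the TCP (r.tip_reach is the distance from the TCP to the fingertips, in m); z points along the fingers, y is the line along which they close (so a half turn about z gives the same grasp; the last joint's range is limited). The gripper opens to 88 mm and grips with 3 to 60 N. Pads are 19 mm wide; open, the fingers measure 130 mm over their backs; the gripper's body (78 mm by 193 mm) begins 47 mm behind the grasp point.
Start: joints at [90.934, 20.546, 0.682, 0, -70.136, -16.507], TCP at [0.181, 0.65, 0.246] pointing down, gripper open.
Joint ranges: [-176.03, 176.03], [-82.01, 121.73], [-58.28, 71.71], [-173.87, 95.51], [-174.79, -0.11], [-173.66, 173.66]. Speed limits (degrees/s): [136.94, 136.94, 172.46, 180, 180, 180].

INTERFACE

Orientations are given as [roll, pitch, yaw] about the fixed x, y, z axes, in that order (R = Rz(yaw) Ry(pitch) Rx(roll)).
In Python, from plant import sensors, cams, r gives the robot as it stands.
- The arm moves only by the tool drive_tool, never from a script. Its argument "rows" is a list of rows, each an object of numbers: "fingers": the gripper's target within -1 to 1 (fully open at 1, half-way at 0, shut at -1); "x", "y", "z": the shift along the tool's x, y, z in m; "spin": the turn about the tool's z in rad. A call has 1 to 10 rows; each row is the pose to reach, as a shift and turn from the pose commanded when the call began, along the tool's axes at that moment; what a row does not reach only later rows make up. A row lasts 1/8 s, in which the tool goes at most 62.5 mm and 10.7 degrees, less where a joint would pass 70% of its speed; a pose out of reach is approached as far as the arm can. A call with a gripper value outside its range is refused whole. The fingers move at their own pace and stop on an object; "newtons" is the grip in N (left out, the last holds). Time passes only in rows, so rows that repeat a pose let the fingers close. It gives the time, the measured TCP pose, the force, the opening and the grip force at its end, in the units of the state.
- sensors.get_state(): the state, without advancing time (a new reading comes with each control period).
- cams.capture(name): name is "scene" or "side" or "wrist"; returns a dict with "pixels" (384x512x3 uint8, red, green, blue), "intrinsics" (3x3 intrinsics, pixels), "eye" and "orientation" of the camera in the world; the wrist camera has in their place "T_tool_cam" (4x4, takes a point from camera to tool coordinates, whose origin is the TCP and whose axes are the flange's). Camera axes: x right, y up, looking along -z (the intrinsics and any distortion apply to the point x, -y, -z); pixel columns grow to the right and rows downward; lengths in m; the calibration is good to about 2 mm. The wrist camera is an equidistant fisheye: a pixel r from the principal point sees the ray r / f radians off the axis. A picture is of the moment at which its call begins: read the wrist's pose just before it. There is no depth.
- r.close_job(): hands the job in; it is judged then, once.
The state is a dict: "time_s": time; "joints": joint angles; "qd": joint speeds; "joint_torque": joint torques, N m; "tcp_pos": TCP position; "eef_rot": TCP orientation; "contact_force": force on the tool from outside, world axes, zero at the start; "moment": the same for the moment, N m; "gripper_width": finger opening in m; "gripper_force": force on a finger pad.
Only numpy, scipy, OpenCV 4.12 (cv2) and the standard library are available. Lean on these libraries where they do the work, as an engineer would, in place of code of your own. Each camera call takes 0.05 s, during which the arm holds its last target. There are 200 camera calls.

## Working session

There is one attempt and no reset: what is moved stays moved. The work goes in short steps, Python scripts to look and compute and a tool call to move; the robot and the scene stay as the last step left them, time stands still between calls to the robot, and variables do not carry over. Pictures are saved under pics/ and viewed, at most 10 in all, crops included, and the job is handed in when it is done.

Besides the shell and the picture viewer there is one more tool, called after "Emit:" as name(argument=value, ...) on one line, values as JSON. drive_tool: Moves the arm, as the interface text tells. Its arguments: {"type":"object","properties":{"rows":{"type":"array"},"newtons":{"type":"number"}},"required":["rows"]}

```bash
mkdir -p pics; ls
python3 - <<'E'
from plant import sensors, cams, r
import cv2
s=sensors.get_state(); print({k:s[k] for k in ('time_s','tcp_pos','eef_rot','gripper_width','contact_force')}, r.tip_reach)
ims=[]
for n in('scene','side','wrist'):
    c=cams.capture(n); print(n,c['intrinsics'],c.get('eye'),c.get('orientation'),c.get('T_tool_cam'),c.keys())
    cv2.imwrite(f'pics/{n}0.png',c['pixels'][:,:,::-1])
E
```

```text
pics
{'time_s': 0.0, 'tcp_pos': array([0.18110476, 0.64976839, 0.24460742]), 'eef_rot': array([ 1.79904100e+02, -7.19394762e-03, -1.55791781e+01]), 'gripper_width': 0.08777562174757003, 'contact_force': array([0.24985388, 0.72495161, 0.5749921 ])} 0.019
scene [[468.73879598   0.         249.67098964]
 [  0.         468.73879598 196.43807902]
 [  0.           0.           1.        ]] [1.82372541 0.51297223 0.98745771] [ 55.33902482  -1.23566012 113.0477298 ] None dict_keys(['pixels', 'intrinsics', 'eye', 'orientation'])
side [[420.78390183   0.         252.45432061]
 [  0.         420.78390183 190.28460831]
 [  0.           0.           1.        ]] [0.42096539 0.83545103 1.10779566] [  39.9599405    -0.31217814 -170.88179552] None dict_keys(['pixels', 'intrinsics', 'eye', 'orientation'])
wrist [[297.31863964   0.         259.00041993]
 [  0.         297.31863964 191.26081482]
 [  0.           0.           1.        ]] None None [[ 4.68642436e-04  9.57227981e-01  2.89334362e-01  7.73392880e-02]
 [ 9.99999220e-01 -1.13734585e-04 -1.24344769e-03  4.09586329e-04]
 [-1.15735559e-03  2.89334720e-01 -9.57227288e-01 -1.39914107e-01]
 [ 0.00000000e+00  0.00000000e+00  0.00000000e+00  1.00000000e+00]] dict_keys(['pixels', 'intrinsics', 'T_tool_cam'])
```

View pics/scene0.png

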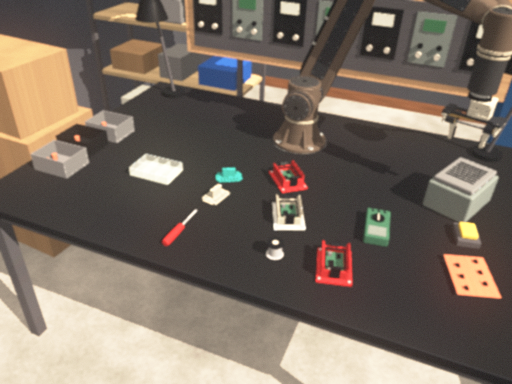

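View pics/side0.png

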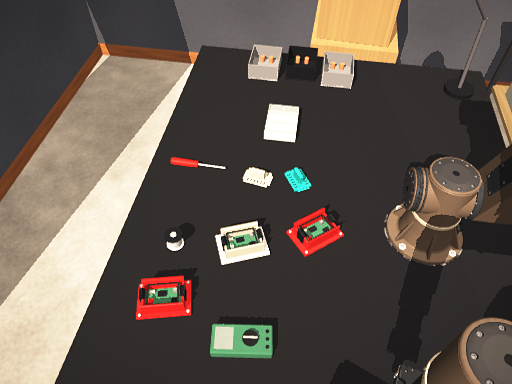

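The side view shows these candidates:
- **Cover:** off-white at side (258,177), which matches the description. The turquoise one at (298,180) is a look-alike.
- **Housing:** off-white at side (243,241), the one to use. The red ones at (165,297) and (315,231) are look-alikes. The white block at (282,122) is the parts tray.

Next I'll measure both and take a close crop.

```bash
cat > h.py <<'E'
import numpy as np, cv2
from scipy.spatial.transform import Rotation as R
from plant import sensors, cams, r
def pose(c, s=None):
    if c.get('eye') is not None:
        return np.array(c['eye']), R.from_euler('xyz',c['orientation'],degrees=True).as_matrix()
    T=np.array(c['T_tool_cam']); Rt=R.from_euler('xyz',s['eef_rot'],degrees=True).as_matrix()
    return np.array(s['tcp_pos'])+Rt@T[:3,3], Rt@T[:3,:3]
def ray(c,uv,s=None):
    K=c['intrinsics']; a=(uv[0]-K[0,2])/K[0,0]; b=(uv[1]-K[1,2])/K[1,1]
    if s is not None:
        th=np.hypot(a,b); k=np.sin(th)/max(th,1e-9); d=np.array([a*k,-b*k,-np.cos(th)])
    else: d=np.array([a,-b,-1.])
    e,M=pose(c,s); return e,M@d
def plane(c,uv,z,s=None):
    e,d=ray(c,uv,s); return e+d*(z-e[2])/d[2]
def proj(c,p,s=None):
    e,M=pose(c,s); q=(np.atleast_2d(p)-e)@M; K=c['intrinsics']
    x,y,z=q[:,0],-q[:,1],-q[:,2]; rr=np.hypot(x,y)
    k=np.arctan2(rr,z)/np.maximum(rr,1e-9) if s is not None else 1/z
    return np.c_[K[0,2]+K[0,0]*x*k, K[1,2]+K[1,1]*y*k]
def model(kind,x,y,yaw,z=0):
    if kind=='cover': P=[(43,32,6),(43,-32,6),(-43,-32,6),(-43,32,6),(25,7,40),(25,-7,40),(-25,-7,40),(-25,7,40),(50,22,4),(50,-22,4),(-50,-22,4),(-50,22,4)]
    else: P=[(75,52,8),(75,-52,8),(-75,-52,8),(-75,52,8)]
    return R.from_euler('z',yaw).apply(np.array(P)/1000)+[x,y,z]
E
python3 - <<'E'
from h import *
c=cams.capture('side'); sc=cams.capture('scene')
for n,uv,z in [('cover',(258,177),.02),('turq',(298,180),.02),('housing',(243,241),.03),('redh',(315,231),.03),('redh2',(165,297),.03),('reel',(175,240),.03),('meter',(241,340),.03),('tray',(282,122),.03),('drv',(200,163),.01)]:
    p=plane(c,uv,z); print(n,p.round(3),np.hypot(*p[:2]).round(3),proj(sc,p).round(0))
p=c['pixels'][150:280,190:350,::-1]; cv2.imwrite('pics/crop1.png',cv2.resize(p,None,fx=5,fy=4.6,interpolation=cv2.INTER_CUBIC))
E
```

```text
cover [ 0.55  -0.128  0.02 ] 0.565 [[219. 192.]]
turq [ 0.412 -0.137  0.02 ] 0.434 [[233. 174.]]
housing [0.555 0.146 0.03 ] 0.574 [[290. 209.]]
redh [0.341 0.074 0.03 ] 0.349 [[290. 175.]]
redh2 [0.735 0.36  0.03 ] 0.819 [[337. 259.]]
reel [0.759 0.176 0.03 ] 0.779 [[277. 247.]]
meter [0.508 0.444 0.03 ] 0.674 [[379. 224.]]
tray [ 0.5   -0.416  0.03 ] 0.651 [[159. 166.]]
drv [ 0.767 -0.169  0.01 ] 0.786 [[180. 225.]]
```

View pics/crop1.png

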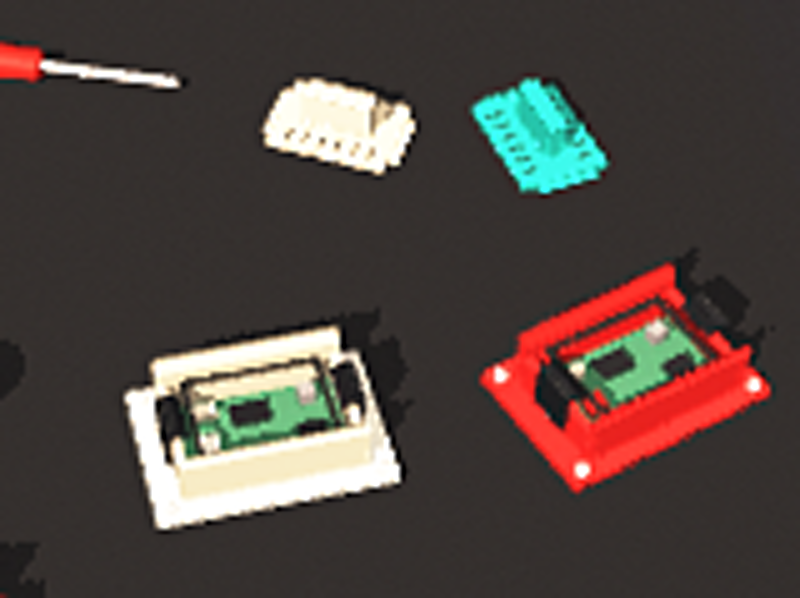

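The crop confirms both choices. The off-white cover is at crop (340,125) with its rib up, and the off-white housing is at crop (262,430). I'll move over the housing first and take a wrist view.

Emit:
drive_tool(rows=[{"x":0.05,"y":0.0385,"fingers":1},{"x":0.1,"y":0.077},{"x":0.15,"y":0.1155},{"x":0.2,"y":0.154},{"x":0.25,"y":0.193},{"x":0.3,"y":0.231},{"x":0.35,"y":0.27},{"x":0.4,"y":0.308},{"x":0.45,"y":0.347},{"x":0.495,"y":0.385}])

```text
invalid input
```

Emit:
drive_tool(rows=[{"x":0,"fingers":1},{"x":0},{"x":0},{"x":0}])

```text
invalid input
```

Run:
```python
from h import *
import pickle
s=sensors.get_state(); c=cams.capture('wrist'); print(s['tcp_pos'],s['eef_rot'],s['time_s'])
pickle.dump((s,c),open('w1.pkl','wb'))
cv2.imwrite('pics/w1.png',c['pixels'][:,:,::-1])
```

```text
[0.18115871 0.65003999 0.24511192] [ 1.79956315e+02 -4.52696394e-03 -1.55720301e+01] 0.25
```

View pics/w1.png

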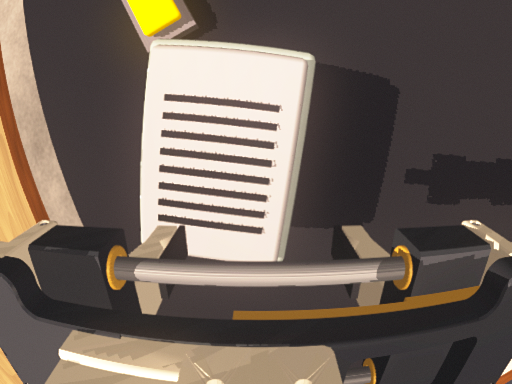

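The wrist view shows a grey vented box ahead along tool +x, around (220,150). I'll climb before crossing it. The call was probably refused because some keys were missing from the rows.

Emit:
drive_tool(rows=[{"x":0,"y":0,"z":-0.05,"spin":0,"fingers":1},{"x":0,"y":0.03,"z":-0.1,"spin":0,"fingers":1},{"x":0.05,"y":0.06,"z":-0.12,"spin":0,"fingers":1},{"x":0.1,"y":0.09,"z":-0.12,"spin":0,"fingers":1},{"x":0.15,"y":0.12,"z":-0.12,"spin":0,"fingers":1},{"x":0.2,"y":0.16,"z":-0.12,"spin":0,"fingers":1},{"x":0.25,"y":0.195,"z":-0.12,"spin":0,"fingers":1},{"x":0.3,"y":0.23,"z":-0.12,"spin":0,"fingers":1},{"x":0.35,"y":0.27,"z":-0.12,"spin":0,"fingers":1},{"x":0.4,"y":0.31,"z":-0.12,"spin":0,"fingers":1}], newtons=30)

```text
time_s: 1.55
tcp_pos: [0.4823, 0.2449, 0.3658]
eef_rot: [-180.0, -0.0, -15.6]
contact_force: [0.9, 1.0, -0.3]
gripper_width: 0.0878
gripper_force: 0.0
```

Emit:
drive_tool(rows=[{"x":0.05,"y":0.035,"z":0.03,"spin":0,"fingers":1},{"x":0.095,"y":0.075,"z":0.06,"spin":0,"fingers":1},{"x":0.095,"y":0.075,"z":0.08,"spin":0,"fingers":1},{"x":0.095,"y":0.075,"z":0.08,"spin":0,"fingers":1},{"x":0.095,"y":0.075,"z":0.08,"spin":0,"fingers":1},{"x":0.095,"y":0.075,"z":0.08,"spin":0,"fingers":1}])

```text
time_s: 2.3
tcp_pos: [0.5531, 0.15, 0.2871]
eef_rot: [-179.9, -0.1, -15.5]
contact_force: [-0.3, 0.3, 0.1]
gripper_width: 0.0872
gripper_force: 0.0
```

Run:
```python
from h import *
import pickle
s=sensors.get_state(); c=cams.capture('wrist'); print(s['tcp_pos'],s['eef_rot'],s['time_s'],np.abs(s['qd']).max())
pickle.dump((s,c),open('w1.pkl','wb'))
cv2.imwrite('pics/w2.png',c['pixels'][:,:,::-1])
```

```text
[0.55307384 0.1500217  0.28708644] [-1.79903606e+02 -9.69883262e-02 -1.54900656e+01] 2.3 0.4101505387284726
```

View pics/w2.png

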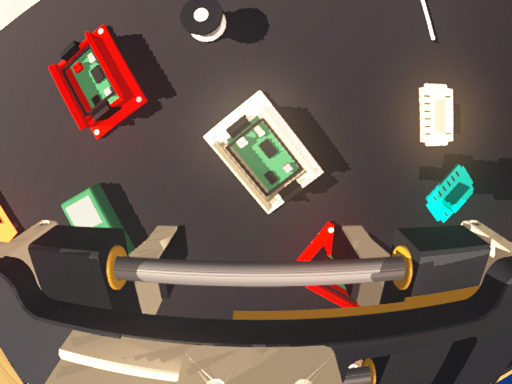

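The wrist view shows the housing plate with corners near (261,91), (204,138), (269,213) and (323,171), and the cover at (436,114). I'll fit the housing from its mask and get a rough cover pose.

```bash
cat >> h.py <<'E'
from scipy.optimize import least_squares
def whitemask(c,thr=110,sat=90):
    hsv=cv2.cvtColor(c['pixels'],cv2.COLOR_RGB2HSV); m=((hsv[...,2]>thr)&(hsv[...,1]<sat)).astype(np.uint8)
    return m
def blob(m,uv,win):
    m=m.copy(); k=np.zeros_like(m); k[max(0,uv[1]-win):uv[1]+win,max(0,uv[0]-win):uv[0]+win]=1; m*=k
    n,l,st,ce=cv2.connectedComponentsWithStats(cv2.morphologyEx(m,cv2.MORPH_CLOSE,np.ones((3,3))))
    return (l==1+np.argmax(st[1:,4]))
def solid(kind):
    if kind=='cover': B=[(43,32,0,6),(50,22,0,4),(25,7,6,40)]
    else: B=[(75,52,0,8),(58,40,8,36),(50,40,36,54)]
    return [np.array([(a*X,b*Y,z) for a in(1,-1) for b in(1,-1) for z in(z0,z1)])/1000 for X,Y,z0,z1 in B]
def render(kind,q,c,s,base=0,S=4):
    x,y,yaw=q; im=np.zeros((384*S,512*S),np.uint8)
    for B in solid(kind):
        p=proj(c,R.from_euler('z',yaw).apply(B)+[x,y,base],s)
        h=cv2.convexHull(((p+.5)*S*16-8).astype(np.int32)); cv2.fillConvexPoly(im,h,255,shift=4)
    return cv2.resize(im,(512,384),interpolation=cv2.INTER_AREA)/255.
def fit(kind,q0,c,s,uv,win,base=0):
    from scipy.optimize import minimize
    m=blob(whitemask(c),uv,win).astype(np.uint8)
    cs,_=cv2.findContours(m,cv2.RETR_EXTERNAL,cv2.CHAIN_APPROX_NONE); m=cv2.drawContours(np.zeros_like(m),cs,-1,1,-1).astype(float)
    f=lambda d: np.abs(render(kind,[q0[0]+d[0]/1000,q0[1]+d[1]/1000,q0[2]+d[2]/50],c,s,base)-m).sum()
    o=minimize(f,[0,0,0],method='Nelder-Mead',options=dict(initial_simplex=[[0,0,0],[6,0,0],[0,6,0],[0,0,6]],xatol=.02,fatol=.5,maxiter=300))
    d=o.x; return np.array([q0[0]+d[0]/1000,q0[1]+d[1]/1000,q0[2]+d[2]/50]),o.fun,m.sum()
E
python3 - <<'E'
from h import *
import pickle
s,c=pickle.load(open('w1.pkl','rb'))
P=np.array([plane(c,u,.008,s) for u in [(261,91),(204,138),(269,213),(323,171)]])
print(P.round(4),np.linalg.norm(np.roll(P,-1,0)-P,axis=1).round(4))
L=P[2]-P[1]; q=[*P.mean(0)[:2],np.arctan2(L[1],L[0])]; print(q)
q,f,n=fit('housing',q,c,s,(264,152),75); print('housing',q,np.degrees(q[2]),f,n)
pc=plane(c,(436,114),.015,s); print(pc)
for y in (0,.5,1,-.5): 
    Q,f,n=fit('cover',[pc[0],pc[1],y],c,s,(436,114),40); print(Q,np.degrees(Q[2]),f,n)
side=cams.capture('side')
Q,f,n=fit('housing',q,side,None,(243,241),38);print('side h',Q,f,n)
E
```

```text
[[0.6449 0.1213 0.008 ]
 [0.6033 0.2171 0.008 ]
 [0.4689 0.1572 0.008 ]
 [0.5108 0.0638 0.008 ]] [0.1044 0.1472 0.1023 0.1459]
[np.float64(0.556965480299245), np.float64(0.13984939167229493), np.float64(-2.7223919887736177)]
housing [ 0.56090161  0.14206623 -2.73996733] -156.98856421579674 930.3607843137255 7871.0
[ 0.55534991 -0.13578718  0.015     ]
[ 0.55238195 -0.1434811  -0.18507792] -10.604183935781052 284.6235294117647 2275.0
[ 0.55263783 -0.14356418 -0.18505918] -10.603110092342199 284.12549019607843 2275.0
[ 0.55242897 -0.14348829 -0.1833545 ] -10.505439185742803 284.06666666666666 2275.0
[ 0.55234062 -0.14351963 -0.18446331] -10.568969206044445 284.6862745098039 2275.0
side h [ 0.5597414   0.14187875 -2.73804518] 66.86274509803921 1717.0
```

Emit:
drive_tool(rows=[{"x":0.014,"y":0.05,"z":0,"spin":0,"fingers":1},{"x":0.028,"y":0.1,"z":0.01,"spin":-0.03,"fingers":1},{"x":0.042,"y":0.15,"z":0.03,"spin":-0.06,"fingers":1},{"x":0.056,"y":0.2,"z":0.05,"spin":-0.085,"fingers":1},{"x":0.07,"y":0.25,"z":0.07,"spin":-0.085,"fingers":1},{"x":0.078,"y":0.283,"z":0.087,"spin":-0.085,"fingers":1},{"x":0.078,"y":0.283,"z":0.087,"spin":-0.085,"fingers":1},{"x":0.078,"y":0.283,"z":0.087,"spin":-0.085,"fingers":1},{"x":0.078,"y":0.283,"z":0.087,"spin":-0.085,"fingers":1}])

```text
time_s: 3.52
tcp_pos: [0.5527, -0.1437, 0.1995]
eef_rot: [-180.0, -0.1, -10.6]
contact_force: [0.7, 0.1, -0.6]
gripper_width: 0.088
gripper_force: 0.0
```

Run:
```python
from h import *
import pickle
s=sensors.get_state(); c=cams.capture('wrist'); print(s['tcp_pos'],s['eef_rot'],s['time_s'],np.abs(s['qd']).max(),s['joints'])
pickle.dump((s,c),open('w2.pkl','wb'))
q0=[.5524,-.1435,-.185]; uv=proj(c,[*q0[:2],.015],s)[0].astype(int); print(uv)
Q,f,n=fit('cover',q0,c,s,tuple(uv),95); print(Q,np.degrees(Q[2]),f,n)
side=cams.capture('side')
S,f,n=fit('cover',q0,side,None,(258,177),20);print('side',S,f,n)
im=c['pixels'][:,:,::-1].copy()
for B in solid('cover'):
    h=cv2.convexHull(proj(c,R.from_euler('z',Q[2]).apply(B)+[*Q[:2],0],s).astype(np.float32)).astype(int); cv2.polylines(im,[h],True,(0,0,255),1)
cv2.imwrite('pics/w3.png',im)
```

```text
[ 0.55268865 -0.14365353  0.19947364] [-1.79980953e+02 -8.91854289e-02 -1.06201857e+01] 3.525 0.18928719848799458 [ 5.05956231e+00  1.27786428e+01 -1.65393457e+01  6.61741931e-03
 -6.05909973e+01  7.43170220e+01]
[258 174]
[ 0.55217098 -0.1432869  -0.17767328] -10.179929330354184 113.41176470588235 4381.0
side [ 0.55489309 -0.14274026 -0.16893194] 24.65098039215686 440.0
```

View pics/w3.png

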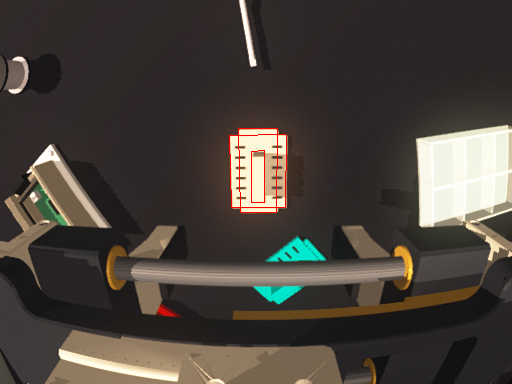

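The overlay fits: the cover is at (258,172) with its rib up, and no bystander is in the fingers' path. I'll descend and grip at about 28 mm.

Emit:
drive_tool(rows=[{"x":-0.0005,"y":-0.0003,"z":0.04,"spin":-0.007,"fingers":1},{"x":-0.0005,"y":-0.0003,"z":0.08,"spin":-0.007,"fingers":1},{"x":-0.0005,"y":-0.0003,"z":0.12,"spin":-0.007,"fingers":1},{"x":-0.0005,"y":-0.0003,"z":0.15,"spin":-0.007,"fingers":1},{"x":-0.0005,"y":-0.0003,"z":0.165,"spin":-0.007,"fingers":1},{"x":-0.0005,"y":-0.0003,"z":0.171,"spin":-0.007,"fingers":1},{"x":-0.0005,"y":-0.0003,"z":0.171,"spin":-0.007,"fingers":1}])

```text
time_s: 4.5
tcp_pos: [0.5522, -0.1441, 0.0281]
eef_rot: [-180.0, -0.0, -10.3]
contact_force: [0.3, 0.1, 0.4]
gripper_width: 0.088
gripper_force: 0.0
```

Emit:
drive_tool(rows=[{"x":0,"y":0,"z":0,"spin":0,"fingers":-1},{"x":0,"y":0,"z":0,"spin":0,"fingers":-1},{"x":0,"y":0,"z":0,"spin":0,"fingers":-1},{"x":0,"y":0,"z":0,"spin":0,"fingers":-1},{"x":0,"y":0,"z":0,"spin":0,"fingers":-1},{"x":0,"y":0,"z":0,"spin":0,"fingers":-1},{"x":0,"y":0,"z":0,"spin":0,"fingers":-1},{"x":0,"y":0,"z":0,"spin":0,"fingers":-1},{"x":0,"y":0,"z":0,"spin":0,"fingers":-1},{"x":0,"y":0,"z":0,"spin":0,"fingers":-1}], newtons=50)

```text
time_s: 5.75
tcp_pos: [0.5516, -0.1442, 0.0275]
eef_rot: [-180.0, 0.0, -10.3]
contact_force: [0.3, -1.2, -0.2]
gripper_width: 0.0138
gripper_force: 50.0
```

Emit:
drive_tool(rows=[{"x":0,"y":0,"z":-0.02,"spin":0,"fingers":-1},{"x":0,"y":0,"z":-0.06,"spin":0,"fingers":-1},{"x":0,"y":0,"z":-0.1,"spin":0,"fingers":-1},{"x":0,"y":0,"z":-0.13,"spin":0,"fingers":-1},{"x":0,"y":0,"z":-0.13,"spin":0,"fingers":-1},{"x":0,"y":0,"z":-0.13,"spin":0,"fingers":-1}])

```text
time_s: 6.5
tcp_pos: [0.551, -0.1441, 0.1569]
eef_rot: [-180.0, 0.1, -10.3]
contact_force: [-0.1, 1.3, -0.5]
gripper_width: 0.014
gripper_force: 50.0
```

Emit:
drive_tool(rows=[{"x":-0.006,"y":-0.04,"z":0,"spin":-0.08,"fingers":-1},{"x":-0.012,"y":-0.08,"z":0,"spin":-0.16,"fingers":-1},{"x":-0.018,"y":-0.12,"z":0,"spin":-0.24,"fingers":-1},{"x":-0.024,"y":-0.16,"z":0,"spin":-0.32,"fingers":-1},{"x":-0.03,"y":-0.2,"z":0,"spin":-0.4,"fingers":-1},{"x":-0.036,"y":-0.24,"z":0,"spin":-0.48,"fingers":-1},{"x":-0.043,"y":-0.283,"z":0,"spin":-0.583,"fingers":-1},{"x":-0.043,"y":-0.283,"z":0,"spin":-0.583,"fingers":-1},{"x":-0.043,"y":-0.283,"z":0,"spin":-0.583,"fingers":-1},{"x":-0.043,"y":-0.283,"z":0,"spin":-0.583,"fingers":-1}])

```text
time_s: 7.75
tcp_pos: [0.5596, 0.1409, 0.1569]
eef_rot: [180.0, 0.1, 23.0]
contact_force: [-0.1, -0.2, 0.2]
gripper_width: 0.0138
gripper_force: 50.0
```

Run:
```python
from h import *
import pickle
s=sensors.get_state(); c=cams.capture('wrist'); side=cams.capture('side'); print(s['tcp_pos'],s['eef_rot'],s['time_s'],s['contact_force'],s['gripper_width'])
pickle.dump((s,c,side),open('w4.pkl','wb'))
a=c['pixels'][:,:,::-1].copy()
t=s['tcp_pos']; Q=[t[0],t[1],np.radians(s['eef_rot'][2])]
for k,q,b,col in(('cover',Q,t[2]-.028,(0,0,255)),('housing',[.56,.142,np.radians(23.1)],0,(255,0,0))):
  for B in solid(k):
    h=cv2.convexHull(proj(c,R.from_euler('z',q[2]).apply(B)+[*q[:2],b],s).astype(np.float32)).astype(int); cv2.polylines(a,[h],True,col,1)
cv2.imwrite('pics/w4.png',cv2.resize(a[60:300,100:420],None,fx=2.5,fy=2.5,interpolation=cv2.INTER_CUBIC))
```

```text
[0.55958358 0.14089346 0.15694342] [1.79989842e+02 7.45343001e-02 2.30195835e+01] 7.75 [-0.13481626 -0.24611618  0.18395357] 0.013791050685685247
```

View pics/w4.png

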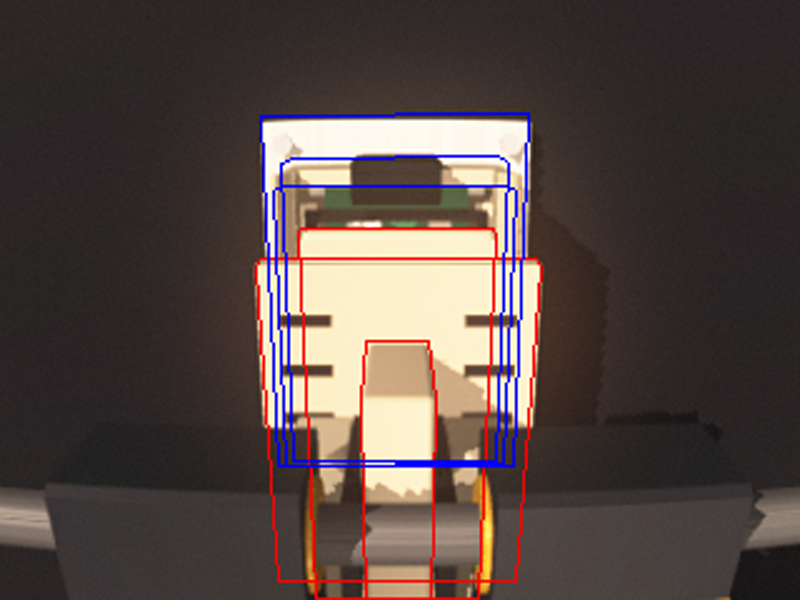

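The held cover (red) matches its predicted outline. The housing (blue) is within about 2 px, with its plate edge at crop row 120 against a predicted 115. I'll go down to just above the mouth and measure cover against housing there.

Emit:
drive_tool(rows=[{"x":0.001,"y":-0.001,"z":0.02,"spin":0,"fingers":-1},{"x":0.001,"y":-0.001,"z":0.04,"spin":0,"fingers":-1},{"x":0.001,"y":-0.001,"z":0.055,"spin":0,"fingers":-1},{"x":0.001,"y":-0.001,"z":0.064,"spin":0,"fingers":-1},{"x":0.001,"y":-0.001,"z":0.064,"spin":0,"fingers":-1},{"x":0.001,"y":-0.001,"z":0.064,"spin":0,"fingers":-1}])

```text
time_s: 8.6
tcp_pos: [0.5609, 0.1434, 0.0941]
eef_rot: [180.0, -0.1, 23.1]
contact_force: [0.3, -0.1, -0.2]
gripper_width: 0.0137
gripper_force: 50.0
```

Run:
```python
from h import *
import pickle
s=sensors.get_state(); c=cams.capture('wrist'); side=cams.capture('side'); sc=cams.capture('scene'); print(s['tcp_pos'],s['eef_rot'],s['time_s'],s['contact_force'],s['gripper_width'])
pickle.dump((s,c,side,sc),open('w5.pkl','wb'))
t=s['tcp_pos']; Q=[t[0],t[1],np.radians(s['eef_rot'][2])]
def crop(c,s,x0,y0,w,h,f):
  a=cv2.resize(c['pixels'][y0:y0+h,x0:x0+w,::-1],None,fx=f,fy=f,interpolation=cv2.INTER_CUBIC)
  for k,q,b,col in(('cover',Q,t[2]-.028,(0,0,255)),('housing',[.56,.142,np.radians(23.1)],0,(255,0,0))):
   for B in solid(k):
    p=(proj(c,R.from_euler('z',q[2]).apply(B)+[*q[:2],b],s)+.5-[x0,y0])*f-.5
    cv2.polylines(a,[cv2.convexHull(p.astype(np.float32)).astype(int)],True,col,1)
  return a
a=crop(c,s,150,60,200,200,3); b=crop(side,None,200,190,100,100,2)
im=np.zeros((600,800,3),np.uint8); im[:600,:600]=a; im[:200,600:]=b; im[250:450,600:]=crop(side,None,200,190,100,100,2) if 0 else cv2.resize(side['pixels'][190:290,200:300,::-1],None,fx=2,fy=2)
cv2.imwrite('pics/w5.png',im)
```

```text
[0.56088305 0.14338588 0.09414933] [ 1.79998782e+02 -5.27175576e-02  2.31106928e+01] 8.6 [ 0.26849095 -0.09770741 -0.19274806] 0.01370379255941257
```

View pics/w5.png

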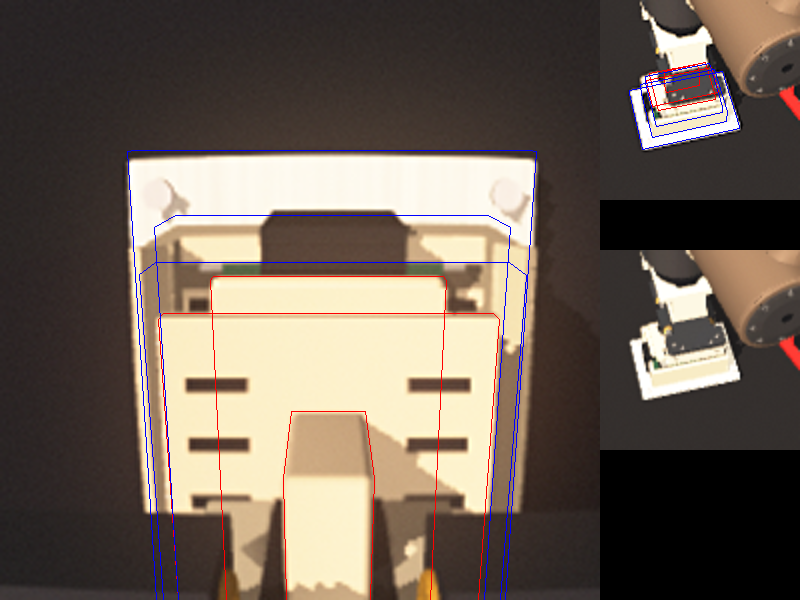

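The view shows the cover about centred over the mouth. Lip edge is at crop row 279 (predicted 276), plate edge at row 157 (predicted 152), and the side edges agree. I'll refine with sub-pixel edges.

Run:
```python
from h import *
import pickle
s,c,side,sc=pickle.load(open('w5.pkl','rb'))
g=c['pixels'].astype(float).mean(2)
def edge(p0,p1,n=81):  # strongest brightness step along the line p0->p1
    P=np.linspace(p0,p1,n).astype(np.float32); v=cv2.remap(g.astype(np.float32),P[:,:1],P[:,1:],cv2.INTER_LINEAR)[:,0]
    d=np.abs(np.gradient(cv2.GaussianBlur(v[:,None],(1,9),0)[:,0])); i=d.argmax(); w=slice(max(i-6,0),i+7)
    return (P[w]*d[w,None]).sum(0)/d[w].sum()
t=s['tcp_pos']; yw=np.radians(23.1); ex=np.array([np.cos(yw),np.sin(yw)]); ey=np.array([-ex[1],ex[0]]); zb=t[2]-.028
def loc(cx,cy,pts,z,axis,nom,name):
    out=[]
    for (X,Y) in pts:
        p=np.array([cx,cy])+X*ex+Y*ey; n=ex if axis==0 else ey
        a,b=[proj(c,[*(p+k*n),z],s)[0] for k in(-.0045,.0045)]
        w=plane(c,edge(a,b),z,s)[:2]-[cx,cy]; out.append(w@n-(X if axis==0 else Y))
    print(name,(np.array(out)*1000).round(2))
H=(.56,.142); C=t[:2]
loc(*H,[(.075,k) for k in(-.04,-.02,0,.02,.04)],.008,0,0,'housing +x edge')
loc(*H,[(k,.052) for k in(.045,.055,.065,.07)],.008,1,0,'housing +y')
loc(*H,[(k,-.052) for k in(.045,.055,.065,.07)],.008,1,0,'housing -y')
loc(*C,[(.05,k) for k in(-.015,-.005,.005,.015)],zb+.004,0,0,'cover lip +x')
loc(*C,[(.043,k) for k in(-.028,.028)],zb+.006,0,0,'cover plate +x')
loc(*C,[(k,.032) for k in(.02,.03,.036)],zb+.006,1,0,'cover +y')
loc(*C,[(k,-.032) for k in(.02,.03,.036)],zb+.006,1,0,'cover -y')
loc(*C,[(k,.007) for k in(.0,.01,.02)],zb+.04,1,0,'rib +y')
loc(*C,[(k,-.007) for k in(.0,.01,.02)],zb+.04,1,0,'rib -y')
print('tcp in housing est', (C-H)@ex,(C-H)@ey)
for n,cc,uv in(('side',side,(243,241)),):
    pass
```

```text
housing +x edge [-1.56 -1.9  -1.95 -1.97 -2.07]
housing +y [0.69 0.39 0.15 0.02]
housing -y [-1.16  0.01  0.29 -0.16]
cover lip +x [0.81 0.8  0.79 0.79]
cover plate +x [0.37 0.4 ]
cover +y [0.58 0.51 2.74]
cover -y [-0.11 -0.02 -0.1 ]
rib +y [-1.12  0.16  0.28]
rib -y [0.74 0.55 0.5 ]
tcp in housing est 0.001355981312548184 0.0009283070644278287
```

Measured against the housing, the cover is about 3.5 mm too far along +x and 0.8 mm too far along +y. I'll correct that and come down to 57 mm.

Emit:
drive_tool(rows=[{"x":-0.0035,"y":0.0008,"z":0.003,"spin":0,"fingers":-1},{"x":-0.0035,"y":0.0008,"z":0.006,"spin":0,"fingers":-1},{"x":-0.0035,"y":0.0008,"z":0.009,"spin":0,"fingers":-1},{"x":-0.0035,"y":0.0008,"z":0.009,"spin":0,"fingers":-1},{"x":-0.0035,"y":0.0008,"z":0.009,"spin":0,"fingers":-1}])

```text
time_s: 9.38
tcp_pos: [0.5576, 0.1411, 0.0845]
eef_rot: [180.0, 0.0, 23.1]
contact_force: [-0.7, -0.1, -1.6]
gripper_width: 0.0138
gripper_force: 50.0
```

Run:
```python
from h import *
import pickle
s=sensors.get_state(); c=cams.capture('wrist'); print(s['tcp_pos'],s['eef_rot'],s['time_s'],s['contact_force'],s['joints'])
pickle.dump((s,c),open('w6.pkl','wb'))
t=s['tcp_pos']; yaw=np.radians(s['eef_rot'][2]); f=4;x0,y0=175,85
a=cv2.resize(c['pixels'][y0:y0+150,x0:x0+170,::-1],None,fx=f,fy=f,interpolation=cv2.INTER_CUBIC)
def line(P,b,col):
    p=proj(c,R.from_euler('z',yaw).apply(np.array(P)/1000.)+[t[0],t[1],b],s)
    cv2.polylines(a,[(((p+.5-[x0,y0])*f-.5)).astype(int)],False,col,1)
zb=t[2]-.028   # everything drawn as if housing and cover were exactly centred on the TCP
line([(0,32,6),(43,32,6),(43,22,6)],zb,(0,0,255)); line([(0,-32,6),(43,-32,6),(43,-22,6)],zb,(0,0,255))
line([(50,22,0),(50,-22,0)],zb,(0,0,255)); line([(43,22,4),(50,22,4),(50,-22,4),(43,-22,4)],zb,(0,255,255))
line([(0,52,8),(75,52,8),(75,-52,8),(0,-52,8)],0,(255,0,0))
line([(46.5,15,44),(46.5,-15,44)],0,(0,255,0)); line([(53,15,54),(53,-15,54)],0,(0,255,0))
line([(0,34,48),(50,34,48)],0,(255,0,255)); line([(0,-34,48),(50,-34,48)],0,(255,0,255))
cv2.imwrite('pics/w6.png',a)
```

```text
[0.55761034 0.14111623 0.08450839] [1.79997005e+02 5.16566138e-03 2.31046066e+01] 9.375 [-0.68863643 -0.14200711 -1.6052742 ] [ 3.36817984e+01  2.01230785e+01 -2.35495744e+01  2.75860787e-03
 -4.63329747e+01  7.94209035e+01]
```

View pics/w6.png

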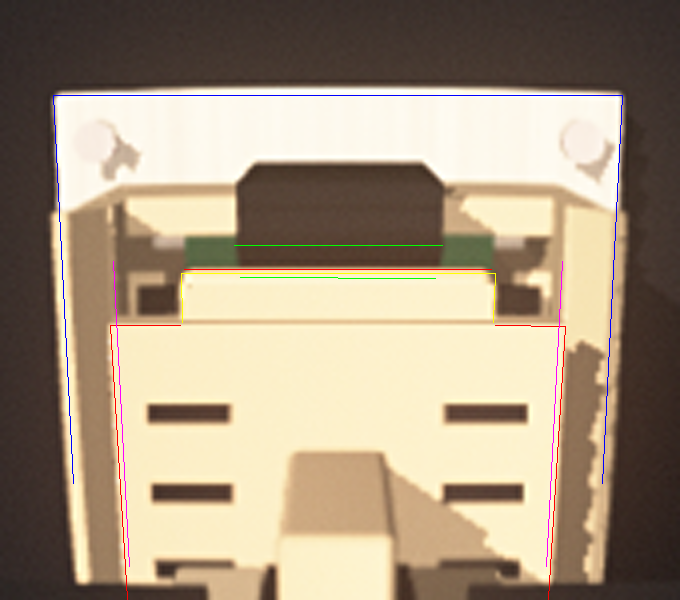

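Plate edge, lip and sides all line up with the TCP-centred prediction to about 0.5 mm (plate edge at row 93 against 95, lip at 268). Now I'll press in small steps and watch the force.

Emit:
drive_tool(rows=[{"x":0,"y":0,"z":0.002,"spin":0,"fingers":-1},{"x":0,"y":0,"z":0.004,"spin":0,"fingers":-1},{"x":0,"y":0,"z":0.006,"spin":0,"fingers":-1},{"x":0,"y":0,"z":0.0075,"spin":0,"fingers":-1},{"x":0,"y":0,"z":0.0085,"spin":0,"fingers":-1},{"x":0,"y":0,"z":0.0085,"spin":0,"fingers":-1}])

```text
time_s: 10.18
tcp_pos: [0.5575, 0.141, 0.0762]
eef_rot: [180.0, 0.0, 23.1]
contact_force: [-1.7, -1.0, 1.9]
gripper_width: 0.0138
gripper_force: 50.0
```

Emit:
drive_tool(rows=[{"x":0,"y":0,"z":0.0005,"spin":0,"fingers":-1},{"x":0,"y":0,"z":0.001,"spin":0,"fingers":-1},{"x":0,"y":0,"z":0.0015,"spin":0,"fingers":-1},{"x":0,"y":0,"z":0.0015,"spin":0,"fingers":-1}])

```text
time_s: 10.68
tcp_pos: [0.5581, 0.1413, 0.0752]
eef_rot: [180.0, -0.1, 23.1]
contact_force: [-1.9, -0.7, 5.4]
gripper_width: 0.0135
gripper_force: 50.0
```

Emit:
drive_tool(rows=[{"x":-0.0005,"y":0,"z":0.0005,"spin":0,"fingers":-1},{"x":-0.0005,"y":0,"z":0.001,"spin":0,"fingers":-1},{"x":-0.0005,"y":0,"z":0.0015,"spin":0,"fingers":-1},{"x":-0.0005,"y":0,"z":0.0015,"spin":0,"fingers":-1}])

```text
time_s: 11.18
tcp_pos: [0.5581, 0.1413, 0.0742]
eef_rot: [180.0, -0.1, 23.1]
contact_force: [-1.3, -0.1, 10.1]
gripper_width: 0.0136
gripper_force: 50.0
```

Emit:
drive_tool(rows=[{"x":0,"y":0,"z":0.0005,"spin":0,"fingers":-1},{"x":0,"y":0,"z":0.001,"spin":0,"fingers":-1},{"x":0,"y":0,"z":0.0015,"spin":0,"fingers":-1},{"x":0,"y":0,"z":0.0015,"spin":0,"fingers":-1}])

```text
time_s: 11.68
tcp_pos: [0.5584, 0.1414, 0.0732]
eef_rot: [180.0, -0.2, 23.1]
contact_force: [-2.0, -1.3, 11.4]
gripper_width: 0.0134
gripper_force: 50.0
```

Emit:
drive_tool(rows=[{"x":-0.0003,"y":0,"z":0.0005,"spin":0,"fingers":-1},{"x":-0.0003,"y":0,"z":0.001,"spin":0,"fingers":-1},{"x":-0.0003,"y":0,"z":0.0015,"spin":0,"fingers":-1},{"x":-0.0003,"y":0,"z":0.0015,"spin":0,"fingers":-1}])

```text
time_s: 12.18
tcp_pos: [0.5573, 0.141, 0.0705]
eef_rot: [-180.0, -0.1, 23.1]
contact_force: [0.2, -0.8, 2.6]
gripper_width: 0.0134
gripper_force: 50.0
```

Emit:
drive_tool(rows=[{"x":0,"y":0,"z":0.0005,"spin":0,"fingers":-1},{"x":0,"y":0,"z":0.001,"spin":0,"fingers":-1},{"x":0,"y":0,"z":0.0015,"spin":0,"fingers":-1},{"x":0,"y":0,"z":0.0015,"spin":0,"fingers":-1}])

```text
time_s: 12.68
tcp_pos: [0.556, 0.1405, 0.0677]
eef_rot: [-180.0, 0.1, 23.1]
contact_force: [0.0, 0.9, -6.7]
gripper_width: 0.0141
gripper_force: 50.0
```

The force peaked near 11 N and then dropped, with the teeth drawing the cover down, so it has snapped in. I'll press on to the stop.

Emit:
drive_tool(rows=[{"x":0,"y":0,"z":0.0005,"spin":0,"fingers":-1},{"x":0,"y":0,"z":0.001,"spin":0,"fingers":-1},{"x":0,"y":0,"z":0.0015,"spin":0,"fingers":-1},{"x":0,"y":0,"z":0.002,"spin":0,"fingers":-1},{"x":0,"y":0,"z":0.002,"spin":0,"fingers":-1}])

```text
time_s: 13.3
tcp_pos: [0.5572, 0.1409, 0.067]
eef_rot: [180.0, -0.1, 23.1]
contact_force: [0.5, -0.7, 0.3]
gripper_width: 0.014
gripper_force: 50.0
```

Emit:
drive_tool(rows=[{"x":0,"y":0,"z":0.0005,"spin":0,"fingers":-1},{"x":0,"y":0,"z":0.001,"spin":0,"fingers":-1},{"x":0,"y":0,"z":0.0015,"spin":0,"fingers":-1},{"x":0,"y":0,"z":0.0015,"spin":0,"fingers":-1}])

```text
time_s: 13.8
tcp_pos: [0.5573, 0.141, 0.0654]
eef_rot: [180.0, -0.1, 23.1]
contact_force: [-0.2, -0.5, 4.4]
gripper_width: 0.0139
gripper_force: 50.0
```

Emit:
drive_tool(rows=[{"x":0,"y":0,"z":0.0005,"spin":0,"fingers":-1},{"x":0,"y":0,"z":0.001,"spin":0,"fingers":-1},{"x":0,"y":0,"z":0.0015,"spin":0,"fingers":-1},{"x":0,"y":0,"z":0.0015,"spin":0,"fingers":-1}])

```text
time_s: 14.3
tcp_pos: [0.5572, 0.141, 0.0641]
eef_rot: [180.0, -0.1, 23.1]
contact_force: [0.0, 0.2, 7.0]
gripper_width: 0.0134
gripper_force: 50.0
```

Emit:
drive_tool(rows=[{"x":0,"y":0,"z":0.0005,"spin":0,"fingers":-1},{"x":0,"y":0,"z":0.001,"spin":0,"fingers":-1},{"x":0,"y":0,"z":0.001,"spin":0,"fingers":-1},{"x":0,"y":0,"z":0.001,"spin":0,"fingers":-1}])

```text
time_s: 14.8
tcp_pos: [0.5573, 0.1409, 0.0635]
eef_rot: [180.0, -0.1, 23.1]
contact_force: [-0.1, -0.3, 10.9]
gripper_width: 0.0135
gripper_force: 50.0
```

Emit:
drive_tool(rows=[{"x":0,"y":0,"z":0.0003,"spin":0,"fingers":-1},{"x":0,"y":0,"z":0.0006,"spin":0,"fingers":-1},{"x":0,"y":0,"z":0.0009,"spin":0,"fingers":-1},{"x":0,"y":0,"z":0.0009,"spin":0,"fingers":-1},{"x":0,"y":0,"z":0.0009,"spin":0,"fingers":-1}])

```text
time_s: 15.42
tcp_pos: [0.5573, 0.141, 0.0635]
eef_rot: [180.0, -0.1, 23.1]
contact_force: [-3.3, 0.3, 18.8]
gripper_width: 0.0138
gripper_force: 50.0
```

Run:
```python
from h import *
s=sensors.get_state(); c=cams.capture('wrist'); print(s['tcp_pos'],s['eef_rot'],s['contact_force'],s['moment'])
cv2.imwrite('pics/w7.png',cv2.resize(c['pixels'][85:235,175:345,::-1],None,fx=4,fy=4,interpolation=cv2.INTER_CUBIC))
```

```text
[0.55728137 0.14095483 0.0634513 ] [ 1.79985783e+02 -8.57884924e-02  2.31376901e+01] [-3.3317854   0.26895869 18.76775328] [-0.23334986  1.6769498  -0.06134299]
```

View pics/w7.png

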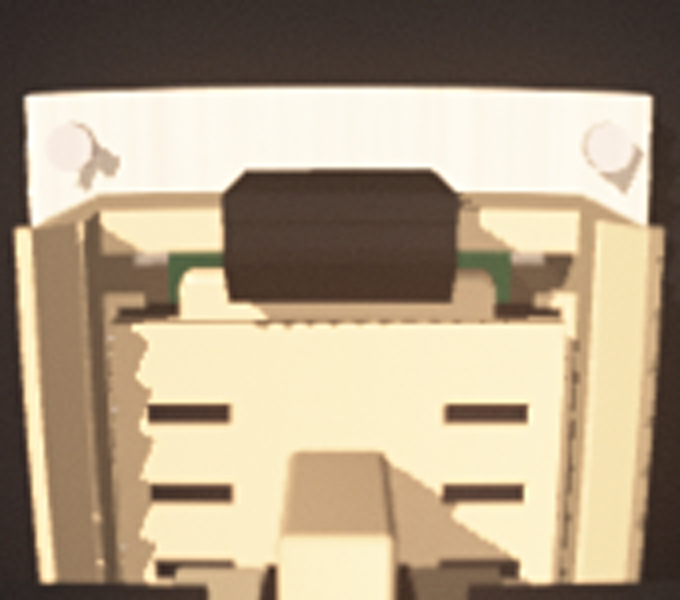

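The black catch at (340,235) sits over the cover's lip. The force rose to 19 N with z stalled at 63.5 mm (36 + 27.5), so the cover is on its stop. I'll hand in.

```bash
python3 -c "
from plant import r
print(r.close_job())"
```

```text
the job is handed in; nothing more can be done
None
```

The cover is snapped in and held on its stop at about 19 N, and the job is handed in; no verdict came back, and the near catch was judged from the force drop, not seen.

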